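Seat the board carrier and lock the test fixture

ROBOT

A 6-joint arm with a two-finger parallel gripper is mounted at the origin on the work surface. World frame = base frame: x ahead of the robot, y to its left, z up, the work surface at z = 0. Lengths are in mm, angles in rad, forces in N, time in s.
With the tool pointing down it reaches from about 350 to 775 mm from the base axis. Payload 7.3 kg.
Tool frame: the origin (TCP) lies on the centre line of the jaws, within the pads' length; the fingertips stand 17 mm ahead of it and the grasp point (between the pads) lies 2 mm behind it; z points along the fingers, y is the line along which they close (so a half turn about z gives the same grasp; the last joint's range is limited). The gripper opens to 92 mm and grips with 3 to 60 N. Pads are 19 mm wide; open, the fingers measure 130 mm over their backs; the gripper's body (75 mm by 190 mm) begins 47 mm behind the grasp point.
Start: joints at [-1.462, 0.342, 1.524, -0, 1.275, -0.146], TCP at [132.349, -508.065, 210.741] pointing down, gripper open.
Joint ranges: [-2.53, 2.53], [-0.77, 2.02], [0.04, 2.7], [-1, 4.14], [0.28, 2.66], [-3.11, 3.11]. Speed limits (rad/s): [2.57, 2.57, 3.14, 3.14, 3.14, 3.14].

INTERFACE

Orientations are given as [roll, pitch, yaw] about the fixed x, y, z axes, in that order (R = Rz(yaw) Ry(pitch) Rx(roll)).
In Python, from plant import bot gives the robot as it stands. The module is installed in compiled form; this text tells all that it offers.
- The arm moves only by the shell command python3 -m pendant 'ROWS'. ROWS is JSON, a list of rows, each a list of 3 entries, a list of its own where there are three numbers: the shift along the world's x, y, z as a fraction of full scale, then the turn, a rotation vector about the world's x, y, z as a fraction of full scale, then the opening, from -1 (shut) to 1 (fully open), so that 0 is half open. In form: [[[tx, ty, tz], [rx, ry, rz], claw], ...]. A call has exactly 10 rows; each row shifts and turns the commanded pose from where the row before left it; what a row does not reach is not made up. Full scale, the value 1, is 30 mm for a shift and 0.12 rad for a turn. A row lasts 1/12 s, in which the tool goes at most 41.7 mm and 7.16 degrees, less where a joint would pass 70% of its speed; a pose out of reach is approached as far as the arm can. A call with a number of a shift or a turn outside -1 to 1 is refused whole. A call with a gripper value outside its range is refused whole. The fingers move at their own pace and stop on an object; the grip force is fixed at half the most. Time passes only in rows, so rows that do not move let the fingers close, or fill a call up. It gives the time, the measured TCP pose, the force, the opening and the grip force at its end, in the units of the state.
- bot.get_obs(): the state, without advancing time (a new reading comes with each control period).
- bot.capture(name): name is "scene" or "top" or "wrist"; returns the picture (480x640x3 uint8, blue, green, red); there is no depth.
- bot.camera_params(name): a dict with "fovy" (degrees; the focal length in pixels is half the picture's height over the tangent of half this angle, whatever the lens; pixels are square), "cx", "cy" (the principal point, pixels), "camera_from_world" (4x4, takes a point from world to camera coordinates). Camera axes: x right, y down, z forward; pixel columns grow to the right and rows downward; lengths in mm; the calibration is good to about 2 mm. A picture is of the moment at which its call begins: read the wrist's pose just before it. camera_params takes no time and is no camera call; for the wrist camera it gives the pose at the moment of the call.
- bot.close_job(): hands the job in; it is judged then, once.
The state is a dict: "time": time; "joint_positions": joint angles; "dq": joint speeds; "tau": joint torques, N m; "tool_pos": TCP position; "tcp_rot": TCP orientation; "contact_force": force on the tool from outside, world axes, zero at the start; "moment": the same for the moment, N m; "grip_width": finger opening in mm; "finger_force": force on a finger pad.
Only numpy, scipy, OpenCV 4.12 (cv2) and the standard library are available. Lean on these libraries where they do the work, as an engineer would, in place of code of your own. Each camera call takes 0.05 s, during which the arm holds its last target. There are 200 camera calls.

TASK

Get the circuit board ready for test by pushing with the fingers; nothing needs gripping. First push the blue board carrier along its channel until it is fully home against the lever housing, then slide the red lever past its first detent all the way to its second stop (the green dot), and leave both there. Do not lift or tip the carrier, and do not disturb the other things on the bench.

Things in the scene. Friction and masses are not known exactly. Their poses are not given: they have to be found in the camera images.
- fixture: Test fixture fixed on the bench; origin at bench level, z up; mm in its own axes. Aluminium base plate x -90..90, y -140..150, top z = 15. A channel (x -46.5..46.5) runs along y between black guide strips (10 wide, tops z = 25, y -120..50), open at the -y end, closed at +y by the lever housing. A contact head (x -40..40, y 28..44, z 43..60) hangs over it; the lever lowers it 8, clear of the board.
- housing_top (a point): Centre of the top of the fixture's grey lever housing, a solid block: x -80..80, y 50..140, top z = 55 of the fixture (this point: 0, 95, 55). Its face at y = 50 is the carrier's end stop. Beside the lever's slot, at fixture y = 126, are a white dot (x = -40, open), a yellow dot (x = 0, first detent) and a green dot (x = 40, second stop).
- carrier: Loose blue carrier 88 (x) x 100 (y) x 10, 0.2-0.35 kg, green board on top (parts up to 20 high). Origin: centre of underside; axes as the fixture's. Slides on the base plate (underside z = 15) with 1-3 N. On its -y edge a blue lip, 64 wide, 6 thick, top 32 above the underside; its outer face (y = -50) is pushed towards +y. Fully home: origin at fixture y = 0, x within 2.5; starts 20-50 short.
- lever (a joint): Travel of the red lever along the fixture's +x, m: 0 open, 0.040 first detent, 0.080 second stop (hard end). Starts at 0 to 0.015. Sprung detent bumps at about 0.033, 0.047 and 0.073 each take about 6 N (10 N if pushed fast) to pass, then the lever gives suddenly; elsewhere it slides at 1 to 2 N and stays where left. Past about 0.075 the detent holds it at the second stop.
- lever_handle (a point): Centre of the red lever handle, an upright block 16 (x) x 28 (y) x 50 mm (z) on top of the housing, its top at z = 107 of the fixture. This point lies at fixture x = -40 + lever travel in mm, y = 100, z = 82. Axes as the fixture's.
- spare_board: loose bare green circuit board, 60 x 90 x 5 mm, lying beside the fixture's +x side; leave alone. Origin: centre of the underside.
- screwdriver: yellow-handled screwdriver 160 mm long, lying beside the fixture's -x side, roughly along its y; leave alone. Origin: on the bench under its middle.
- meter: orange hand multimeter, 85 x 165 x 38 mm, lying flat; leave alone. Origin: centre of the underside.
- spool: solder spool, 60 mm across, 50 mm tall; leave alone. Origin: centre of the underside.
- flux: amber flux bottle, 40 mm across, 90 mm tall; leave alone. Origin: centre of the underside.
- parts_bin: blue open parts bin, 100 x 140 x 50 mm; leave alone. Origin: centre of the underside.
- swab_cup: grey cup, 60 mm across, 70 mm tall; leave alone. Origin: centre of the underside.
Not all that is in view belongs to the job. What is shaped like the carrier but pink is not meant.

How it is judged:
By the outcome, as a careful person would: the job done as asked, in the order asked, and still so for the second after the job is handed in, with the robot touching nothing.
It also fails if it takes over 48 s, if anything falls off the work surface, if the arm or the gripper's body presses on something with over 40 N, if the wrist force passes 120 N, or if a joint passes its speed limit or range.

## Working session

There is one attempt and no reset: what is moved stays moved. The work goes in short steps, Python scripts to look and compute and a shell command to move; the robot and the scene stay as the last step left them, time stands still between calls to the robot, and variables do not carry over. Pictures are saved under pics/ and viewed, at most 10 in all, crops included, and the job is handed in when it is done.

```bash
mkdir -p pics
python3 - <<'E'
from plant import bot
import cv2,numpy as np
for n in ("scene","top"):
    cv2.imwrite(f"pics/{n}0.png",bot.capture(n)); p=bot.camera_params(n); print(n,p["fovy"],p["cx"],p["cy"],np.round(p["camera_from_world"],3).tolist())
o=bot.get_obs();print(o["time"],o["tool_pos"],o["tcp_rot"],o["grip_width"],o["contact_force"])
E
```

```text
scene 54.17125011292076 313.12003532311496 243.45158450759376 [[-0.309, 0.951, 0.021, 199.103], [0.589, 0.208, -0.781, -288.958], [-0.747, -0.229, -0.625, 1438.382], [0.0, 0.0, 0.0, 1.0]]
top 50.138182732464266 313.6893194878139 237.50852208472267 [[0.007, -1.0, 0.016, -26.386], [-0.987, -0.009, -0.162, 566.751], [0.162, -0.015, -0.987, 1237.342], [0.0, 0.0, 0.0, 1.0]]
0.1 [ 132.30747508 -507.6712048   210.11477327] [-3.14022945e+00 -2.16646170e-04  2.54759871e-01] 92.13991516046148 [-0.12099864  0.50327638  0.85102027]
```

View pics/top0.png

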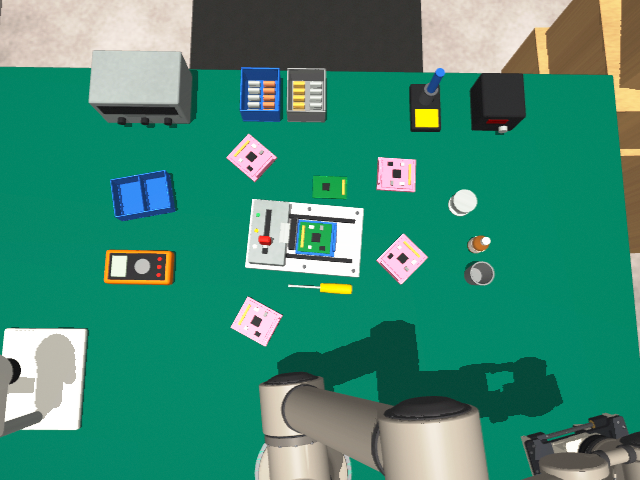

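View pics/scene0.png

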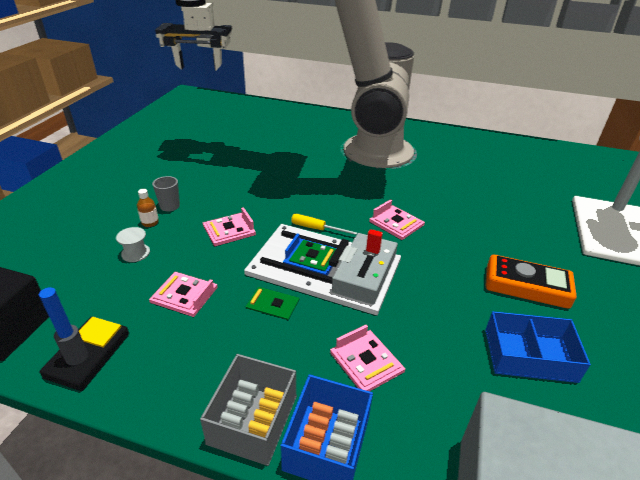

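Both views show the same layout. The blue carrier sits in the fixture channel at top px (316,238), with the red lever at (265,240) and the green dot at (257,214). Lookalikes are the pink boards at (251,157), (396,173), (403,258) and (257,321), and the blue bins at (143,195) and (261,95). By colour and place, I choose the carrier in the channel.

```bash
cat > h.py <<'E'
from plant import bot
import cv2,numpy as np
def ray(n,uv,z,P=None):
    p=P or bot.camera_params(n); f=240/np.tan(np.radians(p["fovy"])/2); T=np.array(p["camera_from_world"])
    d=T[:3,:3].T@np.array([(uv[0]-p["cx"])/f,(uv[1]-p["cy"])/f,1]); c=-T[:3,:3].T@T[:3,3]
    return c+d*(z-c[2])/d[2]
def blobs(im,lo,hi,box,mn=4):
    x0,y0,x1,y1=box; h=cv2.cvtColor(im[y0:y1,x0:x1],cv2.COLOR_BGR2HSV)
    n,l,s,c=cv2.connectedComponentsWithStats(cv2.inRange(h,lo,hi))
    return [(s[i][4],c[i]+[x0,y0],s[i][:4]+[x0,y0,0,0]) for i in range(1,n) if s[i][4]>=mn]
E
python3 - <<'E'
from h import *
im=cv2.imread("pics/top0.png"); box=(235,190,375,285)
for nm,lo,hi,z in [("red",(0,150,80),(6,255,255),107),("red2",(174,150,80),(180,255,255),107),("green",(45,120,140),(75,255,255),55),("yel",(22,120,140),(34,255,255),55),("blue",(100,130,80),(125,255,255),47)]:
    for a,c,b in blobs(im,lo,hi,box): print(nm,a,c.round(1),b,ray("top",c,z).round(1))
cv2.imwrite("pics/c1.png",cv2.resize(im[190:290,235:375],None,fx=5.5,fy=5.5,interpolation=cv2.INTER_CUBIC))
E
```

```text
red 100 [264.6 239.9] [259 236  12   9] [550.1  95.7 107. ]
green 259 [329.1 193.8] [312 190  35   9] [677.5 -60.   55. ]
green 12 [257.5 214.5] [256 213   4   4] [622.5 119.   55. ]
green 657 [315.6 237.4] [298 222  34  31] [565.7 -26.5  55. ]
yel 14 [342.9 191.9] [342 190   3   5] [683.  -94.9  55. ]
yel 60 [302.3 235.6] [301 226   4  21] [570.2   6.5  55. ]
yel 11 [255.6 230.1] [254 229   4   3] [582.9 122.7  55. ]
yel 43 [331.9 283.7] [320 283  29   2] [451.3 -67.1  55. ]
blue 356 [319.5 239.1] [295 220  42  37] [563.1 -36.6  47. ]
```

View pics/c1.png

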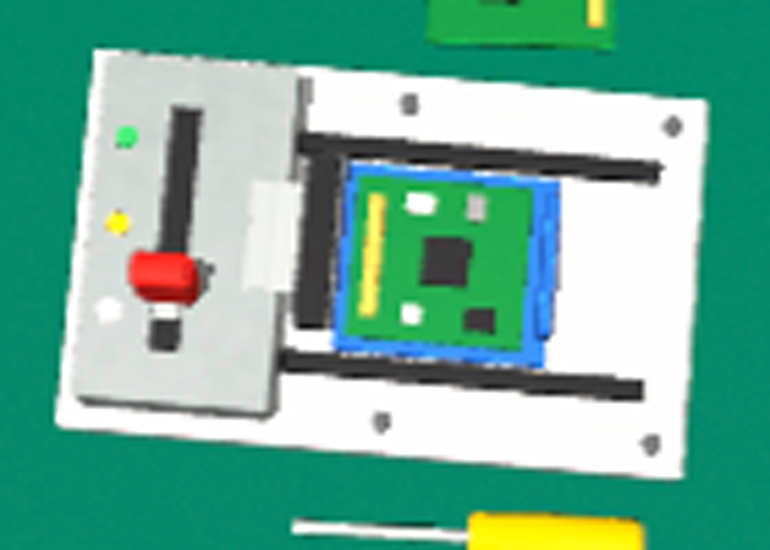

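The crop confirms the blue carrier. The plate corners are at crop px (97,50), (707,100), (684,478), (57,425), the lip's outer edge is near (556,185)–(545,342), and the lever is between the white and yellow dots.

Run:
```python
from h import *
cr=lambda u,v:(u/5.5+235-.4,v/5.5+190-.4)
P=[((90,150,15),cr(97,50)),((90,-140,15),cr(707,100)),((-90,-140,15),cr(684,478)),((-90,150,15),cr(57,425)),((40,126,55),(257.5,214.5)),((0,126,55),(255.6,230.1)),((-40,126,55),cr(108,310))]
A=np.array([p[0][:2] for p in P],float);B=np.array([ray("top",p[1],p[0][2])[:2] for p in P])
a=A-A.mean(0);b=B-B.mean(0)
th=np.arctan2((a[:,0]*b[:,1]-a[:,1]*b[:,0]).sum(),(a*b).sum());R=np.array([[np.cos(th),-np.sin(th)],[np.sin(th),np.cos(th)]])
t=B.mean(0)-R@A.mean(0);print("yaw",th,"t",t.round(1));print((B-(A@R.T+t)).round(1).tolist())
F=lambda w:(R.T@(np.array(w)[:2]-t)).round(1)
for u,v in [(556,185),(545,342)]:print("lip",F(ray("top",cr(u,v),47)))
print("lever",F(ray("top",cr(163,268),107)))
for f in [(0,-130),(0,-60),(0,0),(-60,100),(40,100)]:print(f,(R@f+t).round(1))
np.savez("fx.npz",R=R,t=t)
```

```text
yaw -0.07549978002740058 t [572.9  -4.2]
[[-1.4, -1.1], [-0.7, 0.4], [0.3, -0.9], [0.6, -0.9], [0.2, 0.6], [0.5, 1.3], [0.5, 0.7]]
lip [ 36.2 -70.3]
lip [-36.4 -70.8]
lever [-26.5  99. ]
(0, -130) [ 563.1 -133.8]
(0, -60) [568.4 -64. ]
(0, 0) [572.9  -4.2]
(-60, 100) [520.6 100.1]
(40, 100) [620.3  92.5]
```

Fixture yaw is −0.0755 and its origin is at world (573,−4). The carrier is about 20 mm short and lever travel is about 13 mm. I'll approach behind the lip with the fingers shut and the closing axis along fixture x.

```bash
python3 -m pendant '[[[0.72,0.65,0],[0,0,0.52],-1],[[0.72,0.65,0],[0,0,0.52],-1],[[0.72,0.65,0],[0,0,0.52],-1],[[0.72,0.65,0],[0,0,0.52],-1],[[0.72,0.65,0],[0,0,0.52],-1],[[0.72,0.65,0],[0,0,0.52],-1],[[0.72,0.65,0],[0,0,0.52],-1],[[0.72,0.65,0],[0,0,0.52],-1],[[0.72,0.65,0],[0,0,0.52],-1],[[0.72,0.65,0],[0,0,0.52],-1]]'; python3 -m pendant '[[[0.72,0.65,0],[0,0,0.52],-1],[[0.72,0.65,0],[0,0,0.52],-1],[[0.72,0.65,0],[0,0,0.52],-1],[[0.72,0.65,0],[0,0,0.52],-1],[[0.72,0.65,0],[0,0,0.52],-1],[[0.72,0.65,0],[0,0,0.52],-1],[[0.72,0.65,0],[0,0,0.52],-1],[[0.72,0.65,0],[0,0,0.52],-1],[[0.72,0.65,0],[0,0,0.52],-1],[[0,0,0],[0,0,0],-1]]'
```

```text
time: 0.93
tool_pos: [349.1, -311.8, 210.5]
tcp_rot: [-3.141, -0.0, 0.882]
contact_force: [1.0, -1.8, 0.3]
grip_width: 29.9
finger_force: 0.0
time: 1.77
tool_pos: [545.4, -134.1, 210.0]
tcp_rot: [3.141, -0.002, 1.447]
contact_force: [-1.2, -0.1, -0.4]
grip_width: 0.4
finger_force: 0.0
```

```bash
python3 -m pendant '[[[0.33,0.5,0],[0,0,0.2],-1],[[0.34,0.5,0],[0,0,0.2],-1],[[0,0,-0.8],[0,0,0],-1],[[0,0,-0.8],[0,0,0],-1],[[0,0,-0.8],[0,0,0],-1],[[0,0,-0.8],[0,0,0],-1],[[0,0,-0.8],[0,0,0],-1],[[0,0,-0.8],[0,0,0],-1],[[0,0,-0.8],[0,0,0],-1],[[0,0,0],[0,0,0],-1]]'
python3 - <<'E'
from h import *
cv2.imwrite("pics/t2.png",cv2.resize(bot.capture("top")[190:290,235:375],None,fx=5.5,fy=5.5,interpolation=cv2.INTER_CUBIC))
E
```

```text
time: 2.6
tool_pos: [559.2, -106.9, 38.0]
tcp_rot: [-3.133, -0.002, 1.488]
contact_force: [-1.4, 1.4, -0.2]
grip_width: 0.6
finger_force: 0.0
```

View pics/t2.png

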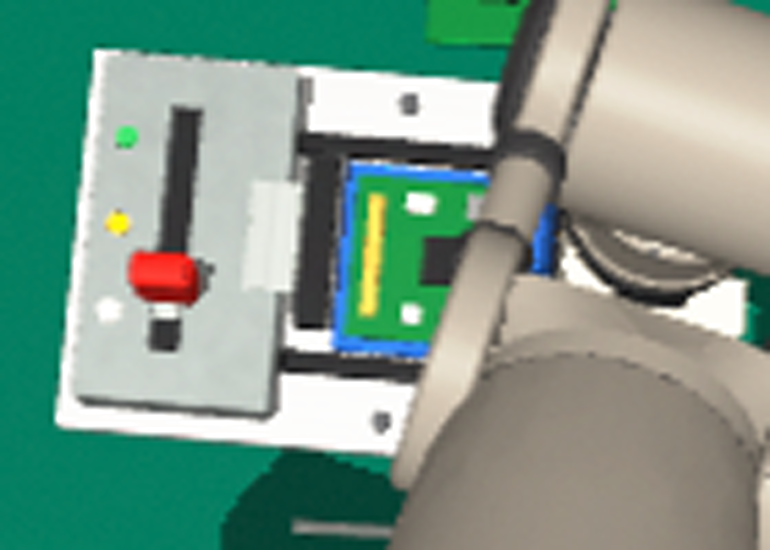

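The carrier is unmoved, at crop left edge about (345,165)–(335,350), and the fingers are behind the lip. Now a gentle push.

```bash
python3 -m pendant '[[[0.15,0,0.05],[0,0,0],-1],[[0.05,0.13,0.05],[0,0,0],-1],[[0.01,0.13,0],[0,0,0],-1],[[0.01,0.13,0],[0,0,0],-1],[[0.01,0.13,0],[0,0,0],-1],[[0.01,0.1,0],[0,0,0],-1],[[0.01,0.1,0],[0,0,0],-1],[[0.01,0.1,0],[0,0,0],-1],[[0.01,0.1,0],[0,0,0],-1],[[0,0,0],[0,0,0],-1]]'; python3 -m pendant '[[[0.01,0.07,0],[0,0,0],-1],[[0,0.07,0],[0,0,0],-1],[[0.01,0.07,0],[0,0,0],-1],[[0,0.07,0],[0,0,0],-1],[[0.01,0.07,0],[0,0,0],-1],[[0,0.07,0],[0,0,0],-1],[[0.01,0,0],[0,0,0],-1],[[0,0,0],[0,0,0],-1],[[0,0,0],[0,0,0],-1],[[0,0,0],[0,0,0],-1]]'
```

```text
time: 3.48
tool_pos: [570.9, -79.3, 45.7]
tcp_rot: [-3.141, -0.0, 1.489]
contact_force: [0.6, -0.6, -0.1]
grip_width: 0.6
finger_force: 0.0
time: 4.32
tool_pos: [572.2, -67.4, 45.8]
tcp_rot: [3.141, 0.0, 1.488]
contact_force: [-0.2, -0.6, 0.3]
grip_width: 0.6
finger_force: 0.0
```

Run:
```python
from h import *
a=cv2.resize(bot.capture("top")[190:290,235:345],None,fx=3.6,fy=3.6,interpolation=cv2.INTER_CUBIC)
b=cv2.resize(bot.capture("scene")[215:315,240:350],None,fx=3.6,fy=3.6,interpolation=cv2.INTER_CUBIC)
cv2.imwrite("pics/t3.png",np.hstack([a,b]))
```

```text
(no output)
```

View pics/t3.png

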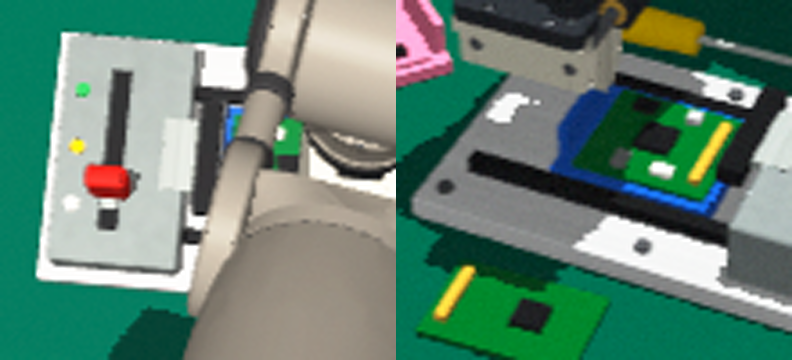

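The carrier has not moved yet: its front edge is still at about full px 298. The scene crop cuts off the gripper, so I'll project the tip into it and look wider.

Run:
```python
from h import *
im=bot.capture("scene").copy();p=bot.camera_params("scene");f=240/np.tan(np.radians(p["fovy"])/2);T=np.array(p["camera_from_world"])
def pr(w):
    c=T@np.append(w,1);return c[0]/c[2]*f+p["cx"],c[1]/c[2]*f+p["cy"]
o=bot.get_obs();tp=o["tool_pos"];print(tp,o["joint_positions"])
q=cv2.resize(im[150:300,200:380],None,fx=4,fy=4,interpolation=cv2.INTER_CUBIC)
z=np.load("fx.npz")
W=lambda x,y,h:np.append(z["R"]@[x,y]+z["t"],h)
for w,c in [(tp,(255,0,255)),(tp-[0,0,17],(0,0,255)),(W(32,-70.5,47),(0,255,255)),(W(-32,-70.5,47),(0,255,255)),(W(90,-140,15),(255,255,0))]:
    u=pr(w);cv2.circle(q,(int((u[0]-200)*4),int((u[1]-150)*4)),4,c,-1)
cv2.imwrite("pics/s4.png",q)
```

```text
[572.12734945 -67.46184386  45.73631688] [-2.50365862e-01  6.08070408e-01  1.58322614e+00 -3.36032094e-05
  9.50240690e-01 -1.67785569e-01]
```

View pics/s4.png

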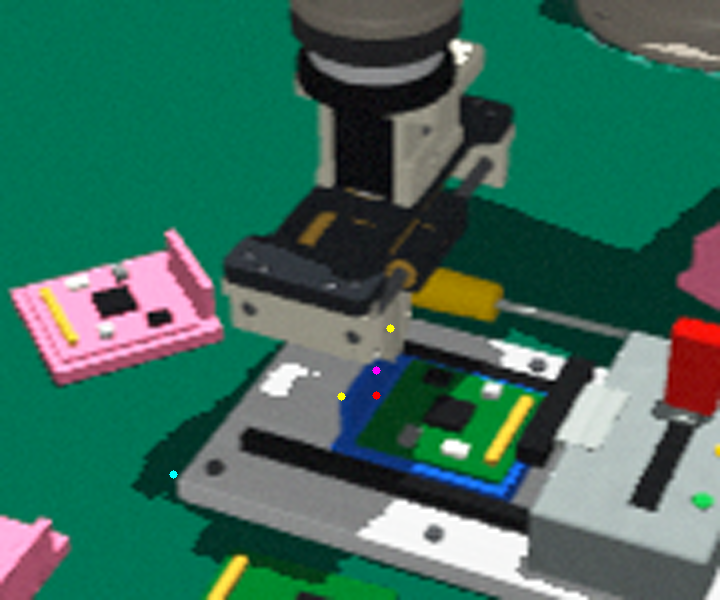

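The tip projects to (376,396), but no finger is visible there and the lip is still at about (345,395). The wrist camera should resolve this.

Run:
```python
from h import *
im=bot.capture("wrist");cv2.imwrite("pics/w5.png",im)
p=bot.camera_params("wrist");print(p["fovy"],p["cx"],p["cy"]);T=np.array(p["camera_from_world"]);print(T.round(2))
print("cam at",-T[:3,:3].T@T[:3,3])
f=240/np.tan(np.radians(p["fovy"])/2);tp=bot.get_obs()["tool_pos"]
for w in (tp,tp-[0,0,17]):
    c=T@np.append(w,1);print(c[:2]/c[2]*f+[p["cx"],p["cy"]])
```

```text
64.3572652629263 325.6246492752765 241.9796066150241
[[ 1.0000e+00 -8.0000e-02 -0.0000e+00 -5.7473e+02]
 [-8.0000e-02 -9.5000e-01  3.1000e-01 -5.7000e+00]
 [-3.0000e-02 -3.1000e-01 -9.5000e-01  2.2844e+02]
 [ 0.0000e+00  0.0000e+00  0.0000e+00  1.0000e+00]]
cam at [578.2561807   17.48546754 218.74787261]
[327.62455329 296.82107306]
[327.48203866 282.85088814]
```

View pics/w5.png

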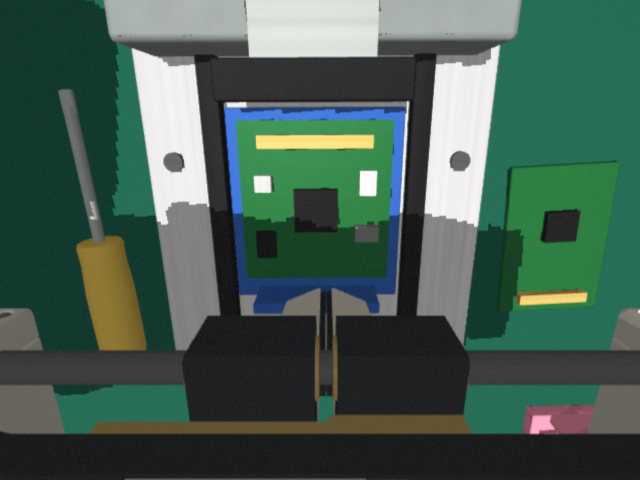

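The wrist view shows the shut fingers at (327,285), just behind the lip (255–378, 300). The carrier's front edge is at row 108, and the contact head is the black band above it. I'll measure the carrier and lip from here.

Run:
```python
from h import *
z=np.load("fx.npz");F=lambda w:(z["R"].T@(w[:2]-z["t"])).round(1)
for n,u,h in [("front edge",(315,109),25),("left edge",(232,200),25),("right edge",(399,200),25),("lip outer top L",(256,307),47),("lip outer top R",(376,309),47),("lip inner top",(262,290),47),("housing edge",(180,50),55),("strip L end top",(216,330),25)]:print(n,F(ray("wrist",u,h)))
print("tcp",F(bot.get_obs()["tool_pos"]))
```

```text
front edge [-1.4 26.1]
left edge [-45.  -17.9]
right edge [ 41.2 -18.5]
lip outer top L [-31.9 -67.9]
lip outer top R [ 28.3 -69.4]
lip inner top [-28.4 -58.6]
housing edge [-52.7  47.5]
strip L end top [-60.5 -94. ]
tcp [  4.  -63.1]
```

The fingers occlude the lip from above while the carrier is unmoved and the force is nil. So the tips appear to be higher than the state suggests, passing over the lip. I'll back off, go lower and look again.

```bash
python3 -m pendant '[[[-0.1,-0.2,0],[0,0,0],-1],[[-0.02,-0.2,0],[0,0,0],-1],[[-0.02,-0.2,0],[0,0,0],-1],[[-0.02,-0.2,0],[0,0,0],-1],[[-0.02,-0.2,0],[0,0,0],-1],[[0,0,-0.08],[0,0,0],-1],[[0,0,-0.08],[0,0,0],-1],[[0,0,-0.08],[0,0,0],-1],[[0,0,-0.08],[0,0,0],-1],[[0,0,0],[0,0,0],-1]]'
python3 - <<'E'
from h import *
a=bot.capture("wrist")[80:420,180:480];s=bot.capture("scene")[190:303,235:335]
cv2.imwrite("pics/w6.png",np.hstack([a,cv2.resize(s,(300,340),interpolation=cv2.INTER_CUBIC)]))
E
```

```text
time: 5.35
tool_pos: [566.3, -97.0, 35.4]
tcp_rot: [-3.14, -0.0, 1.489]
contact_force: [0.5, 0.1, 0.6]
grip_width: 0.4
finger_force: 0.0
```

View pics/w6.png

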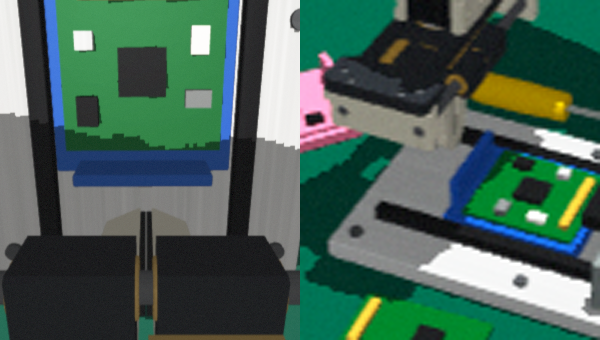

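With the arm backed off, the lip is intact at crop rows 163–186. The finger's front edge stays at row 208, which fits tips at about the reported TCP height rather than 17 mm below it. I'll lower carefully and watch the force.

```bash
python3 -m pendant '[[[0,0,-0.03],[0,0,0],-1],[[0,0,-0.03],[0,0,0],-1],[[0,0,-0.03],[0,0,0],-1],[[0,0,-0.03],[0,0,0],-1],[[0,0,-0.03],[0,0,0],-1],[[0,0,-0.03],[0,0,0],-1],[[0,0,0],[0,0,0],-1],[[0,0,0],[0,0,0],-1],[[0,0,0],[0,0,0],-1],[[0,0,0],[0,0,0],-1]]'
```

```text
time: 6.28
tool_pos: [566.8, -97.4, 30.8]
tcp_rot: [3.141, 0.0, 1.488]
contact_force: [0.2, -0.4, -0.0]
grip_width: 0.5
finger_force: 0.0
```

```bash
python3 -m pendant '[[[0,0,-0.03],[0,0,0],-1],[[0,0,-0.03],[0,0,0],-1],[[0,0,-0.03],[0,0,0],-1],[[0,0,-0.03],[0,0,0],-1],[[0,0,-0.03],[0,0,0],-1],[[0,0,0],[0,0,0],-1],[[0,0,0],[0,0,0],-1],[[0,0,0],[0,0,0],-1],[[0,0,0],[0,0,0],-1],[[0,0,0],[0,0,0],-1]]'
```

```text
time: 7.12
tool_pos: [566.7, -97.4, 26.3]
tcp_rot: [3.142, 0.0, 1.488]
contact_force: [-0.0, -0.0, -0.4]
grip_width: 0.6
finger_force: 0.0
```

```bash
python3 -m pendant '[[[0.01,0.1,0],[0,0,0],-1],[[0.01,0.1,0],[0,0,0],-1],[[0.01,0.1,0],[0,0,0],-1],[[0.01,0.1,0],[0,0,0],-1],[[0.01,0.1,0],[0,0,0],-1],[[0,0.05,0],[0,0,0],-1],[[0,0.05,0],[0,0,0],-1],[[0,0.05,0],[0,0,0],-1],[[0,0.05,0],[0,0,0],-1],[[0,0.05,0],[0,0,0],-1]]';python3 -m pendant '[[[0.01,0.05,0],[0,0,0],-1],[[0,0.05,0],[0,0,0],-1],[[0.01,0.05,0],[0,0,0],-1],[[0,0.05,0],[0,0,0],-1],[[0.01,0.05,0],[0,0,0],-1],[[0,0.05,0],[0,0,0],-1],[[0,0.05,0],[0,0,0],-1],[[0,0,0],[0,0,0],-1],[[0,0,0],[0,0,0],-1],[[0,0,0],[0,0,0],-1]]'
```

```text
time: 7.95
tool_pos: [568.3, -74.8, 26.2]
tcp_rot: [3.141, 0.0, 1.488]
contact_force: [-0.1, -1.6, 0.5]
grip_width: 0.3
finger_force: 0.7
time: 8.78
tool_pos: [569.4, -65.2, 26.4]
tcp_rot: [3.141, 0.001, 1.488]
contact_force: [-0.1, -5.3, 0.1]
grip_width: 0.7
finger_force: 2.5
```

```bash
python3 -m pendant '[[[0,0.03,0],[0,0,0],-1],[[0.01,0.03,0],[0,0,0],-1],[[0,0.03,0],[0,0,0],-1],[[0,0,0],[0,0,0],-1],[[0,0,0],[0,0,0],-1],[[0,0,0],[0,0,0],-1],[[0,0,0],[0,0,0],-1],[[0,0,0],[0,0,0],-1],[[0,0,0],[0,0,0],-1],[[0,0,0],[0,0,0],-1]]'
```

```text
time: 9.62
tool_pos: [569.5, -64.8, 26.7]
tcp_rot: [3.141, 0.004, 1.489]
contact_force: [-3.8, -14.3, 2.0]
grip_width: 0.8
finger_force: 7.3
```

The carrier has stopped hard at 14 N. I'll back off, raise and verify.

```bash
python3 -m pendant '[[[0,-0.2,0],[0,0,0],-1],[[-0.02,-0.3,0],[0,0,0],-1],[[-0.02,-0.3,0],[0,0,0],-1],[[-0.02,-0.3,0],[0,0,0],-1],[[0,0,0.6],[0,0,0],-1],[[0,0,0.8],[0,0,0],-1],[[0,0,0.8],[0,0,0],-1],[[0,0,0.8],[0,0,0],-1],[[0,0,0.6],[0,0,0],-1],[[0,0,0],[0,0,0],-1]]'; python3 -m pendant '[[[0,0,0.2],[0,0,0],-1],[[0,0,0],[0,0,0],-1],[[0,0,0],[0,0,0],-1],[[0,0,0],[0,0,0],-1],[[0,0,0],[0,0,0],-1],[[0,0,0],[0,0,0],-1],[[0,0,0],[0,0,0],-1],[[0,0,0],[0,0,0],-1],[[0,0,0],[0,0,0],-1],[[0,0,0],[0,0,0],-1]]'
python3 - <<'E'
from h import *
cv2.imwrite("pics/w7.png",bot.capture("wrist"))
E
```

```text
time: 10.45
tool_pos: [569.8, -95.7, 138.4]
tcp_rot: [3.134, 0.001, 1.488]
contact_force: [1.3, 0.4, -0.6]
grip_width: 0.3
finger_force: 0.0
time: 11.28
tool_pos: [567.6, -94.7, 140.2]
tcp_rot: [3.142, -0.0, 1.488]
contact_force: [-0.1, 0.8, -0.2]
grip_width: 0.3
finger_force: 0.0
```

View pics/w7.png

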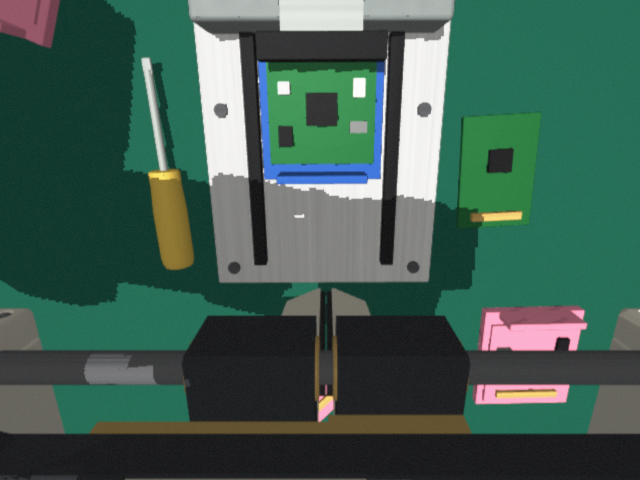

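The carrier is now under the contact head, with its lip at rows 174–183 and the strip ends at row 264.

Run:
```python
from h import *
z=np.load("fx.npz");F=lambda w:(z["R"].T@(w[:2]-z["t"])).round(1)
for n,u,h in [("lip outer top L",(279,183),47),("lip outer top R",(366,183),47),("strip ends",(260,264),25),("",(386,264),25),("plate edge",(222,282),15),("plate edge",(428,282),15),("carrier rear L,z25",(265,178),25),("carrier rear R",(381,178),25),("housing top edge",(250,20),55)]:print(n,F(ray("wrist",u,h)))
print("tcp",F(bot.get_obs()["tool_pos"]))
print("lever tgt",(z["R"]@[-75,100]+z["t"]).round(1))
```

```text
lip outer top L [-31.7 -48.5]
lip outer top R [ 29.1 -48.9]
strip ends [ -52.8 -117.6]
 [  49.2 -118.3]
plate edge [ -88.  -137.7]
plate edge [  87.3 -138.9]
carrier rear L,z25 [-44.8 -48.2]
carrier rear R [ 42.6 -48.8]
housing top edge [-43.7  50.6]
tcp [  1.6 -90.6]
lever tgt [505.7 101.2]
```

The carrier is home and square (lip at −50 after allowing for the roughly 2 mm offset). On to the lever.

```bash
python3 -m pendant '[[[-0.21,0.65,0],[0,0,0],-1],[[-0.21,0.65,0],[0,0,0],-1],[[-0.21,0.65,0],[0,0,0],-1],[[-0.21,0.65,0],[0,0,0],-1],[[-0.21,0.65,0],[0,0,0],-1],[[-0.21,0.65,0],[0,0,0],-1],[[-0.21,0.65,0],[0,0,0],-1],[[-0.21,0.65,0],[0,0,0],-1],[[-0.21,0.65,0],[0,0,0],-1],[[-0.21,0.65,0],[0,0,0],-1]]'; python3 -m pendant '[[[0,0,0],[0,0,0],-1],[[0,0,0],[0,0,0],-1],[[0,0,-0.4],[0,0,0],-1],[[0,0,-0.4],[0,0,0],-1],[[0,0,-0.4],[0,0,0],-1],[[0,0,-0.4],[0,0,0],-1],[[0,0,-0.2],[0,0,0],-1],[[0,0,-0.2],[0,0,0],-1],[[0,0,0],[0,0,0],-1],[[0,0,0],[0,0,0],-1]]'
```

```text
time: 12.17
tool_pos: [504.3, 101.2, 140.4]
tcp_rot: [3.141, -0.0, 1.488]
contact_force: [1.0, -0.4, 0.3]
grip_width: 0.5
finger_force: 0.0
time: 13.0
tool_pos: [504.9, 100.0, 80.3]
tcp_rot: [3.141, 0.0, 1.488]
contact_force: [1.2, -0.2, 0.1]
grip_width: 0.6
finger_force: 0.0
```

```bash
python3 -m pendant '[[[0.13,-0.01,0],[0,0,0],-1],[[0.13,-0.01,0],[0,0,0],-1],[[0.13,-0.01,0],[0,0,0],-1],[[0.13,-0.01,0],[0,0,0],-1],[[0.13,-0.01,0],[0,0,0],-1],[[0.13,-0.01,0],[0,0,0],-1],[[0.13,-0.01,0],[0,0,0],-1],[[0.13,-0.01,0],[0,0,0],-1],[[0.13,-0.01,0],[0,0,0],-1],[[0.13,-0.01,0],[0,0,0],-1]]'; python3 -m pendant '[[[0.1,-0.01,0],[0,0,0],-1],[[0.1,-0.01,0],[0,0,0],-1],[[0.1,-0.01,0],[0,0,0],-1],[[0.1,-0.01,0],[0,0,0],-1],[[0.1,-0.01,0],[0,0,0],-1],[[0.1,-0.01,0],[0,0,0],-1],[[0.1,-0.01,0],[0,0,0],-1],[[0.1,-0.01,0],[0,0,0],-1],[[0.1,-0.01,0],[0,0,0],-1],[[0,0,0],[0,0,0],-1]]'
```

```text
time: 13.83
tool_pos: [543.7, 97.3, 80.2]
tcp_rot: [-3.141, 0.0, 1.488]
contact_force: [-3.1, 0.7, 1.7]
grip_width: 0.7
finger_force: 1.9
time: 14.67
tool_pos: [571.7, 94.6, 80.3]
tcp_rot: [3.14, -0.0, 1.488]
contact_force: [0.1, -0.4, -0.1]
grip_width: 0.3
finger_force: 0.0
```

```bash
python3 -m pendant '[[[0.07,-0.01,0],[0,0,0],-1],[[0.07,0,0],[0,0,0],-1],[[0.07,-0.01,0],[0,0,0],-1],[[0.07,0,0],[0,0,0],-1],[[0.07,-0.01,0],[0,0,0],-1],[[0.07,0,0],[0,0,0],-1],[[0.07,-0.01,0],[0,0,0],-1],[[0.07,0,0],[0,0,0],-1],[[0,0,0],[0,0,0],-1],[[0,0,0],[0,0,0],-1]]'
```

```text
time: 15.5
tool_pos: [586.1, 93.4, 80.1]
tcp_rot: [-3.138, 0.0, 1.489]
contact_force: [-5.6, 0.1, 3.9]
grip_width: 0.9
finger_force: 3.5
```

```bash
python3 -m pendant '[[[0.05,0,0],[0,0,0],-1],[[0.05,-0.01,0],[0,0,0],-1],[[0.05,0,0],[0,0,0],-1],[[0.05,0,0],[0,0,0],-1],[[0,0,0],[0,0,0],-1],[[0,0,0],[0,0,0],-1],[[0,0,0],[0,0,0],-1],[[0,0,0],[0,0,0],-1],[[0,0,0],[0,0,0],-1],[[0,0,0],[0,0,0],-1]]'
```

```text
time: 16.33
tool_pos: [593.7, 93.2, 80.3]
tcp_rot: [3.141, -0.0, 1.488]
contact_force: [0.6, -0.3, 0.4]
grip_width: 0.4
finger_force: 0.0
```

```bash
python3 -m pendant '[[[0.04,0,0],[0,0,0],-1],[[0.04,0,0],[0,0,0],-1],[[0,0,0],[0,0,0],-1],[[0,0,0],[0,0,0],-1],[[0,0,0],[0,0,0],-1],[[0,0,0],[0,0,0],-1],[[0,0,0],[0,0,0],-1],[[0,0,0],[0,0,0],-1],[[0,0,0],[0,0,0],-1],[[0,0,0],[0,0,0],-1]]'
```

```text
time: 17.17
tool_pos: [595.9, 93.2, 80.3]
tcp_rot: [3.141, -0.0, 1.488]
contact_force: [0.9, -1.2, 1.0]
grip_width: 0.6
finger_force: 0.0
```

```bash
python3 -m pendant '[[[0.04,0,0],[0,0,0],-1],[[0.04,0,0],[0,0,0],-1],[[0,0,0],[0,0,0],-1],[[0,0,0],[0,0,0],-1],[[0,0,0],[0,0,0],-1],[[0,0,0],[0,0,0],-1],[[0,0,0],[0,0,0],-1],[[0,0,0],[0,0,0],-1],[[0,0,0],[0,0,0],-1],[[0,0,0],[0,0,0],-1]]'
```

```text
time: 18.0
tool_pos: [598.0, 93.1, 80.1]
tcp_rot: [-3.141, 0.0, 1.488]
contact_force: [-2.9, -0.6, 2.2]
grip_width: -0.1
finger_force: 1.6
```

```bash
python3 -m pendant '[[[0.04,0,0],[0,0,0],-1],[[0.04,0,0],[0,0,0],-1],[[0,0,0],[0,0,0],-1],[[0,0,0],[0,0,0],-1],[[0,0,0],[0,0,0],-1],[[0,0,0],[0,0,0],-1],[[0,0,0],[0,0,0],-1],[[0,0,0],[0,0,0],-1],[[0,0,0],[0,0,0],-1],[[0,0,0],[0,0,0],-1]]'
```

```text
time: 18.83
tool_pos: [598.3, 93.1, 80.0]
tcp_rot: [-3.137, 0.001, 1.489]
contact_force: [-11.9, -0.9, 4.8]
grip_width: 0.6
finger_force: 5.6
```

Hard stop. I'll withdraw and check.

```bash
python3 -m pendant '[[[-0.2,0,0],[0,0,0],-1],[[-0.3,0,0],[0,0,0],-1],[[-0.3,0,0],[0,0,0],-1],[[0,0,0.6],[0,0,0],-1],[[0,0,0.8],[0,0,0],-1],[[0,0,0.8],[0,0,0],-1],[[0,0,0.8],[0,0,0],-1],[[0,0,0.8],[0,0,0],-1],[[0,0,0.4],[0,0,0],-1],[[0,0,0],[0,0,0],-1]]'; python3 -m pendant '[[[0,-0.6,0],[0,0,0],-1],[[0,-0.6,0],[0,0,0],-1],[[0,-0.6,0],[0,0,0],-1],[[0,-0.6,0],[0,0,0],-1],[[0,-0.6,0],[0,0,0],-1],[[0,-0.6,0],[0,0,0],-1],[[0,-0.6,0],[0,0,0],-1],[[0,0,0],[0,0,0],-1],[[0,0,0],[0,0,0],-1],[[0,0,0],[0,0,0],-1]]'
python3 - <<'E'
from h import *
w=cv2.resize(bot.capture("wrist"),(400,300));t=cv2.resize(bot.capture("top")[180:300,215:375],(400,300));s=cv2.resize(bot.capture("scene")[190:330,200:420],(400,255))
q=np.zeros((560,800,3),np.uint8);q[:300,:400]=w;q[:300,400:]=t;q[300:555,:400]=s
cv2.imwrite("pics/f8.png",q)
E
```

```text
time: 19.67
tool_pos: [579.1, 93.4, 210.0]
tcp_rot: [3.133, -0.001, 1.488]
contact_force: [-0.2, -0.3, 0.8]
grip_width: 0.5
finger_force: 0.0
time: 20.5
tool_pos: [576.6, -32.3, 205.5]
tcp_rot: [-3.141, -0.001, 1.488]
contact_force: [-0.6, 0.1, -0.4]
grip_width: 0.4
finger_force: 0.0
```

View pics/f8.png

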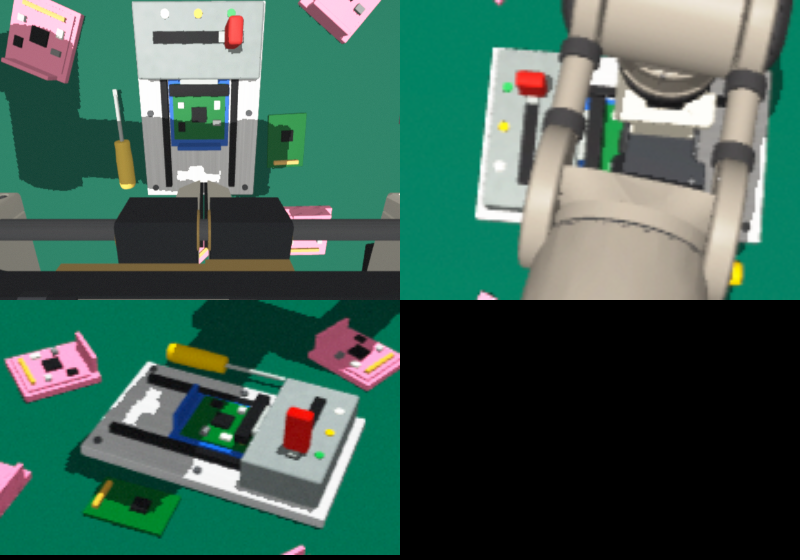

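The lever is at the slot's green-dot end (wrist view (233,32)), the carrier is home, and the other things are undisturbed.

```bash
python3 -c "
from plant import bot
print(bot.close_job())"
```

```text
the job is handed in; nothing more can be done
None
```

Job handed in at about 20.7 s: the carrier is fully home against the housing, the lever is at its second stop by the green dot, and the robot is clear of everything, though my first push passed just over the lip without moving the carrier and I had to lower the fingers and repeat it.

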